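# Zero the spice mill and back the adjuster off a quarter turn

## Robot

A 6-joint arm with a two-finger parallel gripper is mounted at the origin on a cart in front of the work surface, level with it; the furniture and walls round the work are solid. World frame = base frame: x ahead of the robot, y to its left, z up, the work surface at z = 0. Lengths are in mm, angles in rad, forces in N, time in s.
With the tool pointing down it reaches from about 400 to 925 mm from the base axis. Payload 12.5 kg.
Tool frame: the origin (TCP) lies midway between the tips of the shut fingers; the grasp point (between the pads) lies 19 mm behind it (env.tcp_to_grasp is the distance from the TCP to the grasp point, in mm); z points along the fingers, y is the line along which they close (so a half turn about z gives the same grasp; the last joint's range is limited). The gripper opens to 95 mm and grips with 3 to 60 N. Pads are 20 mm wide; open, the fingers measure 119 mm over their backs; the gripper's body (75 mm by 180 mm) begins 59 mm behind the grasp point.
Start: joints at [1.199, 0.491, 1.559, -0, 1.092, -0.106], TCP at [164.158, 603.075, 214.661] pointing down, gripper open.
Joint ranges: [-3.1, 3.1], [-0.84, 2.19], [0.05, 2.79], [-1.13, 4.28], [0.06, 2.93], [-2.69, 2.69]. Speed limits (rad/s): [2.22, 2.22, 2.79, 3.14, 3.14, 3.14].

## Interface

Orientations are given as [roll, pitch, yaw] about the fixed x, y, z axes, in that order (R = Rz(yaw) Ry(pitch) Rx(roll)).
In Python, from cell import env gives the robot as it stands. The module is installed in compiled form; this text tells all that it offers.
- The arm moves only by the tool step_arm, never from a script. Its argument "plan" is a list that holds one entry, the list of rows, each a list of 5 numbers: the shift along the tool's x, y, z in mm, then the turn about the tool's z in degrees, then the opening, from -1 (shut) to 1 (fully open). A call has 1 to 8 rows; each row is the pose to reach, as a shift and turn from the pose commanded when the call began, along the tool's axes at that moment; what a row does not reach only later rows make up. A row lasts 1/12 s, in which the tool goes at most 41.7 mm and 7.16 degrees, less where a joint would pass 70% of its speed; a pose out of reach is approached as far as the arm can. A call with a gripper value outside its range is refused whole. The fingers move at their own pace and stop on an object; the grip force is fixed at half the most. Time passes only in rows, so rows that repeat a pose let the fingers close. It gives the time, the measured TCP pose, the force, the opening and the grip force at its end, in the units of the state.
- env.state(): the state, without advancing time (a new reading comes with each control period).
- env.read_camera(name): name is "scene" or "top" or "wrist"; returns the picture (420x560x3 uint8, blue, green, red); there is no depth.
- env.get_calibration(name): a dict with "K" (3x3 intrinsics, pixels), "extrinsics" (4x4, takes a point from world to camera coordinates). Camera axes: x right, y up, looking along -z (the intrinsics and any distortion apply to the point x, -y, -z); pixel columns grow to the right and rows downward; lengths in mm; the calibration is good to about 2 mm. A picture is of the moment at which its call begins: read the wrist's pose just before it. get_calibration takes no time and is no camera call; for the wrist camera it gives the pose at the moment of the call.
- env.job_done(): hands the job in; it is judged then, once.
The state is a dict: "t": time; "joints": joint angles; "qvel": joint speeds; "tau": joint torques, N m; "eef_pos": TCP position; "tcp_rot": TCP orientation; "ft_force": force on the tool from outside, world axes, zero at the start; "moment": the same for the moment, N m; "opening": opening from 0.0 (shut) to 1.0 (fully open); "grip_force": force on a finger pad.
Only numpy, scipy, OpenCV 4.12 (cv2) and the standard library are available. Lean on these libraries where they do the work, as an engineer would, in place of code of your own. Each camera call takes 0.05 s, during which the arm holds its last target. There are 200 camera calls.

## Task

Set the grind of the spice mill: turn the square knob on its top gently clockwise until the adjusting screw bottoms and you feel it resist firmly, then back it off by a quarter of a turn and let go. Do not force the screw once it has bottomed, and leave the things around the mill where they are.

Things in the scene. Friction and masses are not known exactly. Their poses are not given: they have to be found in the camera images.
- mill: spice mill of bare aluminium and steel, bolted to the bench, 112 mm high; origin at the centre of its underside, z up along the screw's axis. Round foot, 124 mm wide. Spout at -x, open hopper at +x (112 mm high, out to 114 mm), crank at +y (88 mm high, out to 123 mm; leave it). All but the knob is lower than 113 mm.
- adjuster_top (a point): centre of the top of the adjusting knob, on the screw's axis; z up, x along the knob's pointer. Dark steel square, 30 x 30 mm, flats across this x and y, 34 mm high, on a round skirt (52 mm wide, 6 mm thick, pointer out to 37 mm); the dial lies 44 to 46 mm below this point. Grip across two opposite flats from above, 20 mm or less below the top.
- adjuster_foot (a point): on the screw's axis, in the underside of the knob's skirt, 40 mm below the top; same axes. Right-hand thread, 3 mm per turn: clockwise from above screws it down. It starts 0.7 to 2.2 rad (40 to 126 degrees) before its stop, but the angle at which it bottoms differs from mill to mill and cannot be seen. It turns with 0.04 N m of friction and stays where it is left.
- mill_dial (a point): centre of the flat round dial under the knob, 104 mm wide, 112 mm above the bench; eight raised ticks, one each eighth of a turn, only help to judge angles; none marks the stop. Once the screw has bottomed, its resistance climbs by about 2.5 N m per rad: 0.1 to 0.4 N m at the knob is firmly bottomed, more than 0.6 N m harms the burrs.
- salt_cellar: round stone salt cellar that stands under the mill's spout, 62 mm wide, 36 mm high; origin at the centre of its underside. Bystander.
- tumbler: rocks glass, 70 mm wide, 86 mm high; origin at the centre of its underside. Bystander.
- matchbox: matchbox lying flat, 36 x 56 x 16 mm; origin at the centre of its underside. Bystander.
- bitters: small brown bottle at the back, 48 mm wide, 134 mm high; origin at the centre of its underside. Bystander.

How it is judged:
By the outcome, as a careful person would: the job done as asked, in the order asked, and still so for the second after the job is handed in, with the robot touching nothing.
It also fails if it takes over 56 s, if anything falls off the work surface, if the arm or the gripper's body presses on something with over 40 N, if the wrist force passes 120 N, or if a joint passes its speed limit or range.

## Working session

There is one attempt and no reset: what is moved stays moved. The work goes in short steps, Python scripts to look and compute and a tool call to move; the robot and the scene stay as the last step left them, time stands still between calls to the robot, and variables do not carry over. Pictures are saved under pics/ and viewed, at most 10 in all, crops included, and the job is handed in when it is done.

Besides the shell and the picture viewer there is one more tool, called after ">>>" as name(argument=value, ...) on one line, values as JSON. step_arm: Moves the arm, as the interface text tells. Its arguments: {"type":"object","properties":{"plan":{"type":"array"}},"required":["plan"]}

```bash
mkdir -p pics; python3 - <<'E'
from cell import env
import cv2
for n in("scene","top"):
    cv2.imwrite(f"pics/{n}0.png",env.read_camera(n))
    c=env.get_calibration(n);print(n,c)
print(env.state(),env.tcp_to_grasp)
E
```

```text
scene {'K': array([[484.57939141,   0.        , 277.56728483],
       [  0.        , 484.57939141, 200.2089163 ],
       [  0.        ,   0.        ,   1.        ]]), 'extrinsics': array([[ 3.98557220e-01, -9.17128918e-01, -5.16631542e-03,
        -2.23714644e+02],
       [ 5.94903542e-01,  2.54232108e-01,  7.62532498e-01,
        -4.34853249e+02],
       [-6.98027162e-01, -3.06986292e-01,  6.46929284e-01,
        -7.33670189e+02],
       [ 0.00000000e+00,  0.00000000e+00,  0.00000000e+00,
         1.00000000e+00]])}
top {'K': array([[470.9787816 ,   0.        , 271.16893221],
       [  0.        , 470.9787816 , 214.44056815],
       [  0.        ,   0.        ,   1.        ]]), 'extrinsics': array([[-1.27168000e-02, -9.99780728e-01, -1.66366560e-02,
         2.52028881e+01],
       [ 9.95292718e-01, -1.42548595e-02,  9.58603336e-02,
        -6.15418630e+02],
       [-9.60764673e-02, -1.53393059e-02,  9.95255755e-01,
        -9.12062080e+02],
       [ 0.00000000e+00,  0.00000000e+00,  0.00000000e+00,
         1.00000000e+00]])}
{'t': 0.1, 'joints': array([ 1.19939535e+00,  4.91503722e-01,  1.55941721e+00,  1.28752422e-05,
        1.09168288e+00, -1.05597700e-01]), 'qvel': array([ 9.38096570e-04, -2.48339703e-03, -5.49872087e-05, -4.99551127e-04,
        2.92860454e-04, -1.01507612e-04]), 'tau': array([ 2.34129715e-03, -6.13626695e+01, -2.58608401e+01,  6.93726470e-02,
        4.69639746e-02, -7.62128366e-05]), 'eef_pos': array([164.06968042, 602.84837367, 214.10753801]), 'tcp_rot': array([-3.14058833e+00, -1.17933285e-04,  2.87578337e+00]), 'ft_force': array([ 0.17990485,  0.22368063, -0.74992358]), 'moment': array([-0.00129985, -0.02677062, -0.03898812]), 'grip_force': 0.0, 'opening': 1.0004560429675953} 18.8
```

View pics/top0.png

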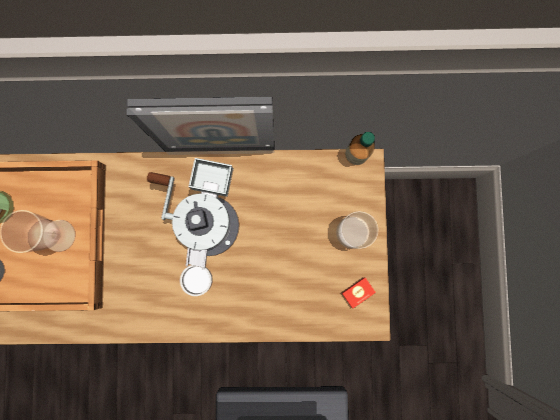

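View pics/scene0.png

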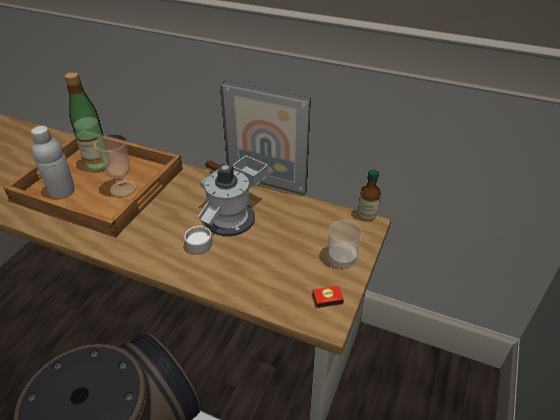

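The top view shows the dial centred near (200,222), with the knob at about (196,219). The crank handle is at (160,180), the hopper at (211,178), the salt cellar at (196,280) and the picture frame behind at (205,125). I'll zoom in on the knob next.

```bash
cat > h.py <<'E'
import numpy as np
from cell import env
def ray(cal,uv,z):
    K,E=cal["K"],cal["extrinsics"];R,t=E[:3,:3],E[:3,3]
    d=np.linalg.inv(K)@[uv[0],uv[1],1];d=R.T@(d*[1,-1,-1]);c=-R.T@t
    return c+d*(z-c[2])/d[2]
def proj(cal,P):
    p=cal["extrinsics"][:3,:3]@P+cal["extrinsics"][:3,3];p=cal["K"]@(p*[1,-1,-1]);return p[:2]/p[2]
E
python3 - <<'E'
from h import *;import cv2
im=cv2.imread("pics/top0.png");s=cv2.imread("pics/scene0.png")
a=cv2.resize(im[180:260,160:250],None,fx=6,fy=6,interpolation=cv2.INTER_CUBIC)
b=cv2.resize(s[155:235,195:275],None,fx=3,fy=3,interpolation=cv2.INTER_CUBIC)
o=np.zeros((480,540+240,3),np.uint8);o[:,:540]=a;o[:240,540:]=b;cv2.imwrite("pics/z0.png",o)
c=env.get_calibration("top")
for uv,z in(((200,222),112),((196,219),157),((272,97),0),((128,97),200),((143,152),0),((272,152),0)):print(uv,z,ray(c,uv,z).round(1))
# frame height: scene top corners vs bottom
c=env.get_calibration("scene")
for uv in((308,95),(223,85)):
  for z in(100,150,200,250):print(uv,z,ray(c,uv,z).round(0),proj(env.get_calibration("top"),ray(c,uv,z)).round(0))
E
```

```text
(200, 222) 112 [595.8 145.8 112. ]
(196, 219) 157 [597.4 145.2 157. ]
(272, 97) 0 [867.9  12.4   0. ]
(128, 97) 200 [801.6 253.1 200. ]
(143, 152) 0 [754.1 284.8   0. ]
(272, 152) 0 [749.6  13.9   0. ]
(308, 95) 100 [1083.  126.  100.] [212. -27.]
(308, 95) 150 [995.  94. 150.] [225.   2.]
(308, 95) 200 [906.  63. 200.] [240.  35.]
(308, 95) 250 [818.  31. 250.] [258.  74.]
(223, 85) 100 [1040.  394.  100.] [75. -3.]
(223, 85) 150 [955. 343. 150.] [89. 26.]
(223, 85) 200 [870. 293. 200.] [106.  59.]
(223, 85) 250 [784. 242. 250.] [125.  97.]
```

View pics/z0.png

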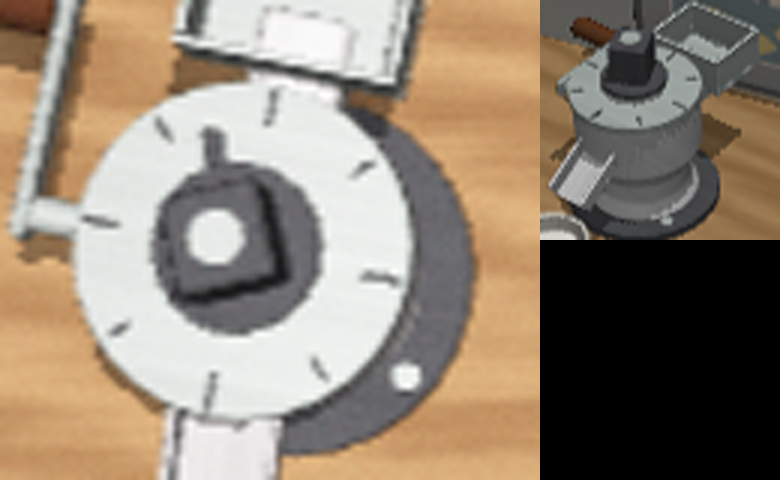

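The knob's white top mark is at crop (216,237), which is pixel (196,219.5). Its pointer is at crop (212,135), about 13° to the left of straight ahead. The dial is centred at crop (245,250). The bottles in the tray are on the left, so I'll route the arm in close to the base.

>>> step_arm(plan=[[[-160, -146, 0, -28, 1], [-160, -146, 0, -28, 1], [-160, -146, 0, -28, 1], [-160, -146, 0, -28, 1], [-160, -146, 0, -28, 1], [-160, -146, 0, -28, 1], [-160, -146, 0, -28, 1], [-160, -146, 0, -28, 1]]])

```text
t: 0.77
eef_pos: [280.5, 420.2, 214.8]
tcp_rot: [3.141, 0.0, -2.921]
ft_force: [-1.3, -0.1, -0.4]
opening: 1.0
grip_force: 0.0
```

```bash
cat > m.py <<'E'
from h import *;from scipy.spatial.transform import Rotation as Ro
import sys
s=env.state();R=Ro.from_euler('xyz',s["tcp_rot"]).as_matrix()
print(s["t"],s["eef_pos"].round(1),np.degrees(s["tcp_rot"]).round(1),s["joints"].round(2))
T=np.array([float(v) for v in sys.argv[1:4]])
print("shift",(R.T@(T-s["eef_pos"])).round(1))
E
python3 m.py 597 145 214
```

```text
0.7667 [280.5 420.2 214.8] [ 180.     0.  -167.4] [ 0.85  0.32  1.85  0.    0.97 -0.94]
shift [-248.5 -337.8    0.6]
```

>>> step_arm(plan=[[[-124, -169, 0, 0, 1], [-124, -169, 0, 0, 1], [-124, -169, 0, 0, 1], [-124, -169, 0, 0, 1], [-124, -169, 0, 0, 1], [-124, -169, 0, 0, 1], [-124, -169, 0, 0, 1]]])

```text
t: 1.35
eef_pos: [439.5, 282.8, 214.2]
tcp_rot: [3.141, -0.0, -2.921]
ft_force: [-0.5, 0.6, 0.0]
opening: 0.999
grip_force: 0.0
```

>>> step_arm(plan=[[[-124, -169, 0, 0, 1], [-124, -169, 0, 0, 1], [-124, -169, 0, 0, 1], [-124, -169, 0, 0, 1], [-124, -169, 0, 0, 1], [-124, -169, 0, 0, 1], [-124, -169, 0, 0, 1], [-124, -169, 0, 0, 1]]])

```text
t: 2.02
eef_pos: [595.8, 147.4, 214.2]
tcp_rot: [3.141, -0.001, -2.917]
ft_force: [0.4, 1.2, -0.2]
opening: 1.0
grip_force: 0.0
```

```bash
python3 m.py 597 145 214; python3 - <<'E'
from h import *;import cv2
c=env.get_calibration("wrist");cv2.imwrite("pics/w0.png",env.read_camera("wrist"))
print(proj(c,[597,145,157]),c)
E
```

```text
2.0167 [595.8 147.4 214.2] [ 1.800e+02 -1.000e-01 -1.672e+02] [ 0.13  0.48  1.59  0.    1.08 -1.66]
shift [-0.6 -2.6  0.2]
[279.08461893 225.42287861] {'K': array([[346.62293499,   0.        , 283.01833703],
       [  0.        , 346.62293499, 206.15714457],
       [  0.        ,   0.        ,   1.        ]]), 'extrinsics': array([[-2.22569448e-01,  9.74916815e-01,  2.09955571e-04,
        -1.12256405e+01],
       [-9.42834626e-01, -2.15190415e-01, -2.54471910e-01,
         6.20785363e+02],
       [-2.48043764e-01, -5.68356260e-02,  9.67080143e-01,
        -2.33747087e+02],
       [ 0.00000000e+00,  0.00000000e+00,  0.00000000e+00,
         1.00000000e+00]])}
```

View pics/w0.png

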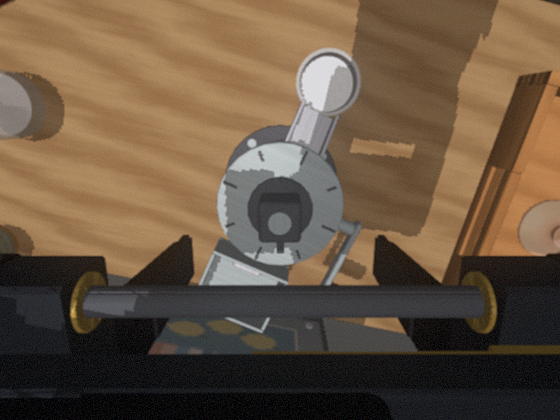

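The wrist view shows the knob's square top spanning about (259..302, 205..243), with its white mark at (280,223). It is closely aligned with the fingers, and its pointer is at (280,250). I'll refine the angle and centre.

```bash
python3 - <<'E'
from h import *;import cv2
im=cv2.imread("pics/w0.png");g=cv2.cvtColor(im,cv2.COLOR_BGR2GRAY);c=env.get_calibration("wrist")
# white mark
m=((g>110)*255).astype(np.uint8)[205:243,262:299];mo=cv2.moments(m,True);u=(mo['m10']/mo['m00']+262,mo['m01']/mo['m00']+205)
print("mark",u,ray(c,u,157),mo['m00'])
cv2.imwrite("pics/w0z.png",cv2.resize(im[165:275,215:345],None,fx=5,fy=5,interpolation=cv2.INTER_CUBIC))
ct=env.get_calibration("top");gt=cv2.cvtColor(cv2.imread("pics/top0.png"),cv2.COLOR_BGR2GRAY)
m=((gt>150)*255).astype(np.uint8)[213:227,190:202];mo=cv2.moments(m,True);u=(mo['m10']/mo['m00']+190,mo['m01']/mo['m00']+213)
print("top mark",u,ray(ct,u,157))
E
```

```text
mark (279.2354570637119, 223.23545706371192) [595.3412408  144.93495347 157.        ] 361.0
top mark (195.44155844155844, 218.97402597402598) [597.41478399 146.13909287 157.        ]
```

View pics/w0z.png

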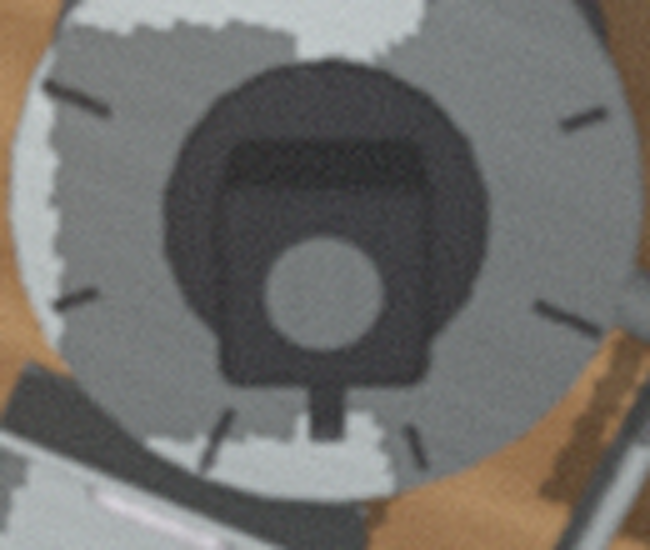

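The zoom shows the flats square to the image: the bottom edge is level at y=383, and the sides are at x=218 and 430. The mark is at (324,294), so the yaw is aligned.

```bash
python3 m.py 596 145.3 129; python3 - <<'E'
from h import *
print(ray(env.get_calibration("wrist"),(279.8,223.8),157))
E
```

```text
2.0667 [595.6 147.5 214.5] [ 180.    -0.  -167.1] [ 0.13  0.48  1.59  0.    1.08 -1.66]
shift [ 0.1 -2.3 85.5]
[595.65116857 145.40283091 157.        ]
```

>>> step_arm(plan=[[[0, -1, 40, 0, 1], [0, -1, 40, 0, 1], [0, -1, 40, 0, 1], [0, -1, 40, 0, 1]]])

```text
t: 2.4
eef_pos: [596.8, 145.5, 175.8]
tcp_rot: [3.141, 0.0, -2.917]
ft_force: [-0.0, 0.3, -0.0]
opening: 1.004
grip_force: 0.0
```

```bash
python3 m.py 595.8 145.3 129; python3 -c "
from h import *
s=env.state();print(s['ft_force'],s['moment'],s['qvel'])"
```

```text
2.4 [596.8 145.5 175.8] [ 180.     0.  -167.2] [ 0.13  0.52  1.63  0.    1.   -1.66]
shift [ 1.   0.  46.8]
[-0.04134519  0.26515957 -0.01619561] [ 0.00446377  0.01980888 -0.00571224] [-0.00843686 -0.01321996 -0.01215454 -0.00034335 -0.00505297 -0.00315665]
```

>>> step_arm(plan=[[[1, 0, 30, 0, 1], [1, 0, 47, 0, 1], [1, 0, 47, 0, 1], [1, 0, 47, 0, 1], [1, 0, 47, 0, 1]]])

```text
t: 2.82
eef_pos: [596.8, 144.5, 129.6]
tcp_rot: [-3.141, 0.002, -2.918]
ft_force: [0.4, 0.1, 0.2]
opening: 1.003
grip_force: 0.0
```

```bash
python3 m.py 595.8 145.3 129; python3 -c "
from h import *
s=env.state();print(s['ft_force'],s['moment'],s['qvel'])"
```

```text
2.8167 [596.8 144.5 129.6] [-1.800e+02  1.000e-01 -1.672e+02] [ 0.13  0.57  1.68  0.    0.89 -1.66]
shift [0.8 1.  0.6]
[0.40939854 0.12731562 0.18848639] [ 0.03256069  0.0008147  -0.04542244] [-0.00281325 -0.00349255  0.00224465 -0.00180624 -0.00832512 -0.00087953]
```

>>> step_arm(plan=[[[0.5, 0.7, 0, 0, -1], [0.5, 0.7, 0, 0, -1], [0.5, 0.7, 0, 0, -1], [0.5, 0.7, 0, 0, -1], [0.5, 0.7, 0, 0, -1], [0.5, 0.7, 0, 0, -1], [0.5, 0.7, 0, 0, -1], [0.5, 0.7, 0, 0, -1]]])

```text
t: 3.48
eef_pos: [595.4, 144.7, 127.6]
tcp_rot: [3.142, -0.0, -2.919]
ft_force: [0.1, -0.8, -0.8]
opening: 0.495
grip_force: 0.0
```

```bash
cat > f.py <<'E'
from h import *
s=env.state();print(s['t'],s['eef_pos'].round(1),'yaw',np.degrees(s['tcp_rot'])[2].round(2),'F',s['ft_force'].round(2),'M',s['moment'].round(3),s['opening'],s['grip_force'],'j6',s['joints'][5].round(4),'tau6',s['tau'][5].round(3))
E
python3 f.py
```

```text
3.4833 [595.4 144.7 127.6] yaw -167.23 F [ 0.13 -0.79 -0.76] M [ 0.028 -0.02  -0.05 ] 0.4949226211907153 0.0 j6 -1.6631 tau6 0.0
```

>>> step_arm(plan=[[[0, 0, 0, 0, -1], [0, 0, 0, 0, -1], [0, 0, 0, 0, -1], [0, 0, 0, 0, -1], [0, 0, 0, 0, -1], [0, 0, 0, 0, -1], [0, 0, 0, 0, -1]]])

```text
t: 4.07
eef_pos: [595.4, 144.7, 127.6]
tcp_rot: [3.142, -0.0, -2.919]
ft_force: [-0.4, -0.3, -0.0]
opening: 0.313
grip_force: 30.0
```

```bash
python3 f.py
```

```text
4.0667 [595.4 144.7 127.6] yaw -167.23 F [-0.38 -0.29 -0.01] M [-0.072 -0.005  0.003] 0.31325862434617957 29.998965561389923 j6 -1.6631 tau6 0.002
```

>>> step_arm(plan=[[[0, 0, 0, 6, -1], [0, 0, 0.1, 12, -1], [0, 0, 0.15, 18, -1], [0, 0, 0.2, 24, -1], [0, 0, 0.25, 30, -1], [0, 0, 0.25, 30, -1], [0, 0, 0.25, 30, -1]]])

```text
t: 4.65
eef_pos: [595.4, 145.2, 127.4]
tcp_rot: [3.141, 0.0, 2.844]
ft_force: [0.4, 4.5, -0.4]
opening: 0.314
grip_force: 30.0
```

```bash
python3 f.py
```

```text
4.65 [595.4 145.2 127.4] yaw 162.95 F [ 0.37  4.54 -0.36] M [ 0.914 -0.127 -0.04 ] 0.3139320834627845 30.000357627868652 j6 -1.1427 tau6 0.616
```

```bash
cat > f.py <<'E'
from h import *
a=[]
for i in range(4): env.read_camera("top");s=env.state();a.append(np.r_[s['ft_force'],s['moment'],s['tau'][5]])
a=np.array(a)
print(round(s['t'],2),s['eef_pos'].round(1),'yaw',np.degrees(s['tcp_rot'])[2].round(2),'F M t6',a.mean(0).round(3),'Mz',a[:,5].round(3),round(s['opening'],3))
E
python3 f.py
```

```text
4.85 [595.4 145.1 127.4] yaw 162.9 F M t6 [ 2.900e-02  4.922e+00 -1.007e+00  1.120e+00 -1.220e-01  3.000e-03
  1.700e-02] Mz [ 0.06  -0.025  0.026 -0.049] 0.311
```

>>> step_arm(plan=[[[0, 0.5, 0, 4, -1], [0, 0.5, 0.05, 6, -1], [0, 0.5, 0.05, 6, -1]]])

```text
t: 5.1
eef_pos: [595.5, 145.4, 127.3]
tcp_rot: [3.141, -0.0, 2.737]
ft_force: [0.2, 4.7, -0.6]
opening: 0.315
grip_force: 30.0
```

```bash
python3 f.py
```

```text
5.3 [595.5 145.3 127.3] yaw 156.88 F M t6 [ 0.266  4.178 -0.619  0.952 -0.045  0.044  0.167] Mz [0.029 0.021 0.106 0.021] 0.312
```

>>> step_arm(plan=[[[0, 0.3, 0, 3, -1], [0, 0.3, 0.05, 6, -1], [0, 0.3, 0.05, 6, -1]]])

```text
t: 5.55
eef_pos: [595.6, 145.5, 127.3]
tcp_rot: [3.142, -0.0, 2.63]
ft_force: [0.0, 4.1, -0.7]
opening: 0.318
grip_force: 30.0
```

```bash
python3 f.py
```

```text
5.75 [595.6 145.5 127.3] yaw 150.88 F M t6 [ 0.216  4.114 -0.139  0.857  0.038  0.024  0.223] Mz [0.05  0.024 0.02  0.002] 0.313
```

>>> step_arm(plan=[[[0, 0, 0, 3, -1], [0, 0, 0.05, 5, -1], [0, 0, 0.05, 5, -1]]])

```text
t: 6.0
eef_pos: [595.7, 145.5, 127.2]
tcp_rot: [3.141, -0.0, 2.544]
ft_force: [-0.0, 4.9, -0.6]
opening: 0.316
grip_force: 30.0
```

```bash
python3 f.py
```

```text
6.2 [595.6 145.6 127.2] yaw 145.86 F M t6 [-0.161  4.946 -1.075  1.022 -0.046  0.047  0.166] Mz [0.091 0.028 0.029 0.04 ] 0.315
```

>>> step_arm(plan=[[[0, 0.3, 0, 3, -1], [0, 0.3, 0.05, 5, -1], [0, 0.3, 0.05, 5, -1]]])

```text
t: 6.45
eef_pos: [595.7, 145.7, 127.2]
tcp_rot: [-3.141, -0.0, 2.456]
ft_force: [0.5, 4.1, -0.4]
opening: 0.312
grip_force: 30.0
```

```bash
python3 f.py
```

```text
6.65 [595.8 145.7 127.2] yaw 140.85 F M t6 [-0.372  3.705 -0.542  0.834  0.056  0.048  0.167] Mz [0.075 0.026 0.048 0.043] 0.311
```

>>> step_arm(plan=[[[0, 0, 0, 3, -1], [0, 0, 0.05, 5, -1], [0, 0, 0.05, 5, -1]]])

```text
t: 6.9
eef_pos: [595.8, 145.8, 127.2]
tcp_rot: [3.141, -0.0, 2.369]
ft_force: [-0.2, 3.7, -1.1]
opening: 0.313
grip_force: 30.0
```

```bash
python3 f.py
```

```text
7.1 [595.8 145.8 127.1] yaw 135.85 F M t6 [ 0.111  4.472 -0.744  0.885  0.017  0.069  0.168] Mz [0.045 0.056 0.066 0.108] 0.314
```

>>> step_arm(plan=[[[0, 0, 0, 2, -1], [0, 0, 0.03, 4, -1], [0, 0, 0.03, 4, -1]]])

```text
t: 7.35
eef_pos: [595.9, 145.8, 127.1]
tcp_rot: [3.141, 0.0, 2.299]
ft_force: [1.1, 4.7, -0.7]
opening: 0.318
grip_force: 30.0
```

```bash
python3 f.py
```

```text
7.55 [595.9 145.8 127.1] yaw 131.85 F M t6 [ 0.267  4.413 -0.633  1.024 -0.094  0.017  0.162] Mz [ 0.021  0.031  0.041 -0.025] 0.317
```

Still free. I'll carry on in 5° steps.

>>> step_arm(plan=[[[0, 0, 0, 3, -1], [0, 0, 0.05, 5, -1], [0, 0, 0.05, 5, -1]]])

```text
t: 7.8
eef_pos: [596.0, 145.8, 127.1]
tcp_rot: [3.141, 0.0, 2.211]
ft_force: [1.3, 5.1, -1.4]
opening: 0.313
grip_force: 30.0
```

```bash
python3 f.py
```

```text
8.0 [596.  145.8 127.1] yaw 126.83 F M t6 [ 0.848  5.255 -0.728  1.119 -0.208  0.032  0.135] Mz [ 0.009  0.084  0.041 -0.005] 0.315
```

>>> step_arm(plan=[[[0.3, 0.3, 0, 3, -1], [0.3, 0.3, 0.05, 5, -1], [0.3, 0.3, 0.05, 5, -1]]])

```text
t: 8.25
eef_pos: [596.1, 146.0, 127.1]
tcp_rot: [3.141, 0.0, 2.125]
ft_force: [1.9, 3.7, -0.3]
opening: 0.313
grip_force: 30.0
```

```bash
python3 f.py
```

```text
8.45 [596.  146.1 127.1] yaw 121.85 F M t6 [ 1.465  3.718 -1.127  0.627 -0.299  0.083  0.206] Mz [0.041 0.065 0.112 0.113] 0.313
```

>>> step_arm(plan=[[[0, 0, 0, 2, -1], [0, 0, 0.03, 4, -1], [0, 0, 0.03, 4, -1]]])

```text
t: 8.7
eef_pos: [596.1, 146.1, 127.0]
tcp_rot: [3.141, 0.0, 2.055]
ft_force: [2.5, 3.5, -1.7]
opening: 0.312
grip_force: 30.0
```

```bash
python3 f.py
```

```text
8.9 [596.1 146.1 127. ] yaw 117.85 F M t6 [ 2.463  3.379 -1.339  0.586 -0.496  0.235  0.351] Mz [0.241 0.225 0.271 0.203] 0.315
```

The screw has bottomed: 0.235 N m, after a 0.15 N m rise over 4°, which matches 2.5 N m/rad. Contact was at yaw of about 122°. Now I'll back off counterclockwise, about 92° from here, which is about 88° from first contact.

>>> step_arm(plan=[[[0, 0, -0.05, -6, -1], [0, 0, -0.1, -12, -1], [0, 0, -0.15, -18, -1], [0, 0, -0.2, -24, -1], [0, 0, -0.25, -30, -1], [0, 0, -0.3, -36, -1], [0, 0, -0.35, -42, -1], [0, 0, -0.4, -46, -1]]])

```text
t: 9.57
eef_pos: [595.4, 145.5, 127.4]
tcp_rot: [-3.14, -0.001, 2.865]
ft_force: [-0.7, -1.8, 0.9]
opening: 0.316
grip_force: 30.0
```

>>> step_arm(plan=[[[0, 0, -0.05, -6, -1], [0, 0, -0.1, -12, -1], [0, 0, -0.15, -18, -1], [0, 0, -0.2, -24, -1], [0, 0, -0.25, -30, -1], [0, 0, -0.3, -36, -1], [0, 0, -0.35, -42, -1], [0, 0, -0.4, -46, -1]]])

```text
t: 10.23
eef_pos: [595.6, 144.7, 127.8]
tcp_rot: [-3.14, -0.002, -2.615]
ft_force: [0.6, -7.1, 1.1]
opening: 0.313
grip_force: 30.0
```

```bash
python3 f.py
```

```text
10.43 [595.6 144.6 127.8] yaw -150.17 F M t6 [ 0.584 -6.623  0.486 -1.284 -0.046 -0.033 -0.34 ] Mz [-0.063 -0.022 -0.01  -0.036] 0.314
```

>>> step_arm(plan=[[[0.3, -0.5, 0, 0, -1], [0.3, -0.5, 0, 0, -1], [0.3, -0.5, 0, 0, 1], [0.3, -0.5, 0, 0, 1], [0.3, -0.5, 0, 0, 1], [0.3, -0.5, 0, 0, 1], [0.3, -0.5, 0, 0, 1], [0.3, -0.5, 0, 0, 1]]])

```text
t: 11.1
eef_pos: [595.8, 145.7, 127.8]
tcp_rot: [3.141, 0.0, -2.622]
ft_force: [-0.7, -0.0, 0.2]
opening: 0.68
grip_force: 0.0
```

>>> step_arm(plan=[[[0, 0, 0, 0, 1], [0, 0, 0, 0, 1], [0, 0, -20, 0, 1], [0, 0, -50, 0, 1], [0, 0, -85, 0, 1], [0, 0, -85, 0, 1], [0, 0, -85, 0, 1], [0, 0, -85, 0, 1]]])

```text
t: 11.77
eef_pos: [595.5, 145.6, 212.3]
tcp_rot: [3.141, -0.0, -2.622]
ft_force: [-0.1, -0.3, -0.1]
opening: 1.002
grip_force: 0.0
```

```bash
python3 f.py; python3 - <<'E'
from h import *;import cv2
im=env.read_camera("wrist");cv2.imwrite("pics/w1.png",im)
E
```

```text
11.97 [595.5 145.5 211.6] yaw -150.23 F M t6 [-0.209 -0.103 -0.309  0.047  0.026  0.019  0.   ] Mz [0.006 0.043 0.021 0.007] 0.999
```

View pics/w1.png

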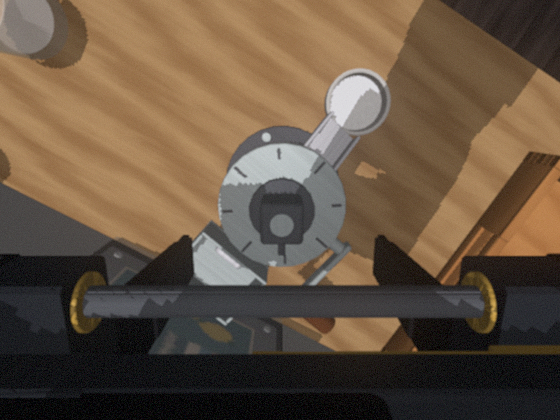

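The wrist view shows the knob released and still square to the tool, with its pointer at (282,250), so it kept the backed-off angle. The salt cellar at (357,100) and the crank look undisturbed.

```bash
python3 -c "
from cell import env
print(env.job_done())"
```

```text
the job is handed in; nothing more can be done
None
```

The job is handed in: I turned the knob clockwise until the screw bottomed at about 0.24 N m, then backed it off about 92° (about 88° from where I estimate it first touched) and let go, with nothing else touched; it finished at about 12 s, and no verdict came back.

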